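# Load the module burn-in rig and start the run

## Robot

A 6-joint arm with a two-finger parallel gripper is mounted at the origin on the work surface. World frame = base frame: x ahead of the robot, y to its left, z up, the work surface at z = 0. Lengths are in m, angles in rad, forces in N, time in s.
With the tool pointing down it reaches from about 0.35 to 0.975 m from the base axis. Payload 4.9 kg.
Tool frame: the origin (TCP) lies at the very end of the fingers, on their centre line; the grasp point (between the pads) lies 19 mm behind it; x points along the fingers, y is the direction in which the jaws open and shut, and the axes are right-handed (so a half turn about x gives the same grasp; the last joint's range is limited). The gripper opens to 85 mm and grips with 20 to 120 N. Pads are 22 mm wide; open, the fingers measure 114 mm over their backs; the gripper's body (76 mm by 85 mm) begins 54 mm behind the grasp point. The pads swing forward as they close: fully open they stand 13 mm farther back than shut.
Start: joints at [1.014, 0.053, 1.613, -0, 1.476, -0.119], TCP at [0.265, 0.566, 0.2] pointing down, gripper open.
Joint ranges: [-3.01, 3.01], [-1.01, 2.22], [0.06, 2.58], [-1.02, 4.17], [0.09, 2.62], [-3.14, 3.14]. Speed limits (rad/s): [2.57, 2.57, 3.14, 3.14, 3.14, 3.14].

## Interface

Orientations are given as a unit quaternion [w, x, y, z].
In Python, from plant import manip gives the robot as it stands.
- The arm moves only by the tool play_rows, never from a script. Its argument "plan" is a list of rows, each a list of 5 numbers: the shift along the tool's x, y, z in mm, then the turn about the tool's x in rad, then the closure, from -1 (fully open) to 1 (shut). A call has 1 to 8 rows; each row is the pose to reach, as a shift and turn from the pose commanded when the call began, along the tool's axes at that moment; what a row does not reach only later rows make up. A row lasts 1/8 s, in which the tool goes at most 62.5 mm and 10.7 degrees, less where a joint would pass 70% of its speed; a pose out of reach is approached as far as the arm can. A call with a gripper value outside its range is refused whole. The fingers move at their own pace and stop on an object; the grip force is fixed at half the most. Time passes only in rows, so rows that repeat a pose let the fingers close. It gives the time, the measured TCP pose, the force and the opening at its end, in the units of the state.
- manip.state(): the state, without advancing time (a new reading comes with each control period).
- manip.grab_frame(name): name is "scene" or "top" or "wrist"; returns a dict with "img" (400x640x3 uint8, red, green, blue), "range_z" (400x640 float32, m along the optical axis (not along the pixel's ray), 0 where there is no reading), "fx", "fy", "cx", "cy" (pixels), "origin" and "rotation" of the camera in the world. Camera axes: x right, y up, looking along -z (the intrinsics and any distortion apply to the point x, -y, -z); pixel columns grow to the right and rows downward; lengths in m; the calibration is good to about 2 mm. A picture is of the moment at which its call begins.
- manip.job_done(): hands the job in, once; it reports no verdict.
The state is a dict: "time": time; "joint_pos": joint angles; "joint_vel": joint speeds; "joint_efforts": joint torques, N m; "tool_pos": TCP position; "tool_rot": TCP orientation; "contact_force": force on the tool from outside, world axes, zero at the start; "ft_torque": the same for the moment, N m; "gripper_width": opening from 0.0 (shut) to 1.0 (fully open).
Only numpy, scipy, OpenCV 4.12 (cv2) and the standard library are available. Lean on these libraries where they do the work, as an engineer would, in place of code of your own. Each camera call takes 0.05 s, during which the arm holds its last target. There are 200 camera calls.

## Task

Lift the rig's clear guard until it stands upright, lay every filter module lying on the bench flat in a bay of its own with its two brass connectors towards the guard's hinge, and lower the guard fully shut. Then turn the range selector exactly three clicks clockwise from where it stands, and last of all start the run by pressing the treadle right down to its stop and letting it come up again. Never press the treadle while the guard is open and leave the black power brick where it is.

Things in the scene. Friction and masses are not known exactly. Their poses are not given: they have to be found in the camera images.
- rig: Fixed open-topped aluminium box, walls 72 mm high, origin under it on the bench, +x to the hinge side. Outside x -82..104, y -131..131 mm; inside x -74..74, y -123..123, floor 8 mm up. Two low dividers (tops 22 mm above the bench) along x at y = -42 and 42 part it into three bays 148 mm long (x) and 78 wide. Modules lie along x in them.
- bay0 (a point): Centre point on the floor (8 mm above the bench) of the bay on the rig's +y side, where the underside centre of a module's body should lie; axes as the rig's.
- bay1 (a point): The same for the middle bay, 84 mm from bay0.
- bay2 (a point): The same for the bay on the rig's -y side.
- guard (a joint): Guard angle: 0 shut, grows as the front edge lifts, 1.57 upright, stop at 1.75. Flat framed clear panel over the whole box, 186 mm from hinge to front edge, 262 wide, 8 thick. Its stiff hinge keeps it at any angle; moving it takes up to 5 N at the handle and it must be pushed all the way shut.
- guard_handle (a point): Middle of the guard's handle: round steel bar 12 mm thick, 130 long, parallel to the hinge (rig y), 42 mm in front of the panel's edge on two arms 60 mm either side of the middle; room for a finger on both sides of the bar. 228 mm from the hinge axis; 77 mm above the bench when shut. Turns with the guard.
- guard_hinge (a point): Point on the guard's hinge axis, in the middle of the rig's far edge, 77 mm above the bench; the axis runs along the rig's y.
- selector (a joint): Range selector angle, growing clockwise seen from above. Detents click every 0.5236 rad (30 degrees): 0, 0.524, 1.047 .. 2.618 (six positions); it starts resting in one of the first three. Passing a click takes about 0.1 N m; let go, it settles into the nearest detent.
- selector_grip (a point): On the selector's vertical axis, half-way up its grip, 73 mm above the bench. The grip is a black upright bar 58 mm long, 14 thick, 32 high (top 89 mm above the bench) on a disc of 60 mm diameter, on a fixed grey box 100 x 100 x 46 mm. The point turns with the knob; its -x axis points along the bar to the end with the white line.
- selector_pointer (a point): Pointer end of the selector's bar (with the white line on top), 29 mm from the axis; turns with it.
- treadle (a joint): How far the start treadle is pressed: 0 is up, 0.25 rad is down on its stop. A spring brings it up; at the pad it takes about 4 N at first and 9 N at the stop.
- treadle_pad (a point): Point to press: top face of the treadle's ribbed aluminium plate (115 mm long, 70 wide), 90 mm from its hinge. The plate slopes up towards the robot by 0.25 rad when up and is level on its stop, so the point sinks 22 mm, from 40 to 18 mm above the bench. Site axes when up: x level, towards the hinge; z up.
- brick_mid (a point): Centre of the black power brick, 120 x 70 x 34 mm, without any grip rib: not a module, to be left where it is.
- module0_mid (a point): Centre, half-way up, of a filter module (two or three are present; an absent one reads None): black box 110 (x) by 66 (y) by 24 mm high; on top a dark solid upright grip rib 80 long (x), 18 thick (y), 24 to 56 mm above the underside; two brass connectors stand out 14 mm from its +x end. The point is 28 mm above the underside, mid-way along the 110 mm. About 0.3 kg.
- module0_plug (a point): Point between that module's two connectors, 62 mm along its +x from the middle, 12 mm above its underside.
- module1_mid (a point): The same for another, identical module.
- module1_plug (a point): Point between that module's two connectors, 62 mm along its +x from the middle, 12 mm above its underside.
- module2_mid (a point): The same for another, identical module.
- module2_plug (a point): Point between that module's two connectors, 62 mm along its +x from the middle, 12 mm above its underside.
There are look-alikes about, which are no part of the job. What is shaped like the part that bears treadle but green is not meant. What is shaped like the part that bears module1_mid but purple is not meant.

How it is judged:
By the outcome, as a careful person would: the job done as asked, in the order asked, and still so for the second after the job is handed in, with the robot touching nothing.
Of module0, module1, module2 only 2 to 3 are there at a start; the rules pass over those that are not, and their reading is None.
At some moment in a run one of module0, module1, module2 may be knocked a few centimetres aside while the robot is not near it.
It also fails if it takes over 208 s, if anything falls off the work surface, if the arm or the gripper's body presses on something with over 40 N, if the wrist force passes 120 N, or if a joint passes its speed limit or range.

## Working session

There is one attempt and no reset: what is moved stays moved. The work goes in short steps, Python scripts to look and compute and a tool call to move; the robot and the scene stay as the last step left them, time stands still between calls to the robot, and variables do not carry over. Pictures are saved under pics/ and viewed, about 12 in all and at most 16, crops included, and the job is handed in when it is done.

Besides the shell and the picture viewer there is one more tool, called after "Call:" in YAML: its name, and indented under it one key for each argument. play_rows: Moves the arm, as the interface text tells. Its arguments: {"type":"object","properties":{"plan":{"type":"array"}},"required":["plan"]}

```bash
mkdir -p pics
cat > h.py <<'E'
import numpy as np, cv2
from plant import manip
def grab(n,save=None):
    f=manip.grab_frame(n)
    np.savez('last_%s.npz'%n,**f)
    if save: cv2.imwrite('pics/%s.png'%save,cv2.cvtColor(f['img'],cv2.COLOR_RGB2BGR))
    return f
def load(n): return dict(np.load('last_%s.npz'%n))
def cloud(f):
    v,u=np.mgrid[0:400,0:640]; z=f['range_z']
    p=np.stack([(u-f['cx'])/f['fx']*z,-(v-f['cy'])/f['fy']*z,-z],-1)
    w=p@f['rotation'].T+f['origin']; w[z==0]=np.nan; return w
def crop(f,name,u0,v0,u1,v1,s):
    cv2.imwrite('pics/%s.png'%name,cv2.cvtColor(cv2.resize(f['img'][v0:v1,u0:u1],None,fx=s,fy=s,interpolation=cv2.INTER_CUBIC),cv2.COLOR_RGB2BGR))
def st():
    s=manip.state()
    for k,v in s.items(): print(k,np.round(v,4))
E
python3 - <<'E'
from h import *
f=grab('top','top1');g=grab('scene','scene1');st()
for q in(f,g):print({k:np.round(v,3) for k,v in q.items() if k not in('img','range_z')})
E
```

```text
time 0.1
joint_pos [ 1.014   0.0533  1.6142 -0.      1.476  -0.119 ]
joint_vel [ 0.0007 -0.001  -0.0038  0.0014 -0.0013  0.0005]
joint_efforts [ 2.00000e-04 -3.94903e+01 -3.71363e+01 -1.00000e-04  3.90000e-03
 -0.00000e+00]
tool_pos [0.2646 0.5655 0.1988]
tool_rot [ 0.69    0.1529  0.6905 -0.1542]
contact_force [-0.5692  0.0554 -0.3794]
ft_torque [ 0.0312 -0.0386 -0.0295]
gripper_width 1.0022
{'fx': np.float64(426.485), 'fy': np.float64(426.485), 'cx': np.float64(320.048), 'cy': np.float64(195.412), 'origin': array([0.285, 0.036, 1.253]), 'rotation': array([ 0.709,  0.051, -0.056, -0.701])}
{'fx': np.float64(453.91), 'fy': np.float64(453.91), 'cx': np.float64(321.681), 'cy': np.float64(205.075), 'origin': array([1.26 , 0.225, 1.321]), 'rotation': array([0.579, 0.183, 0.23 , 0.761])}
```

View pics/top1.png

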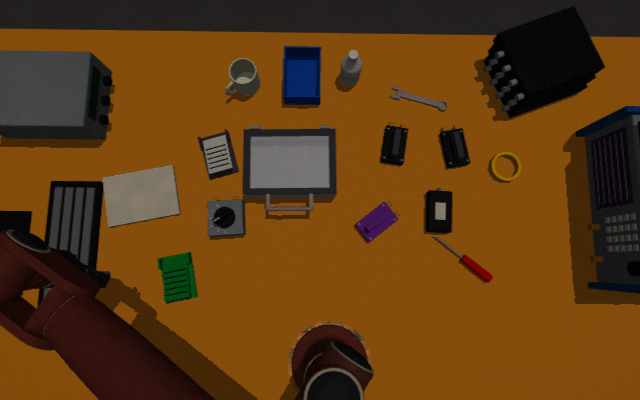

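View pics/scene1.png

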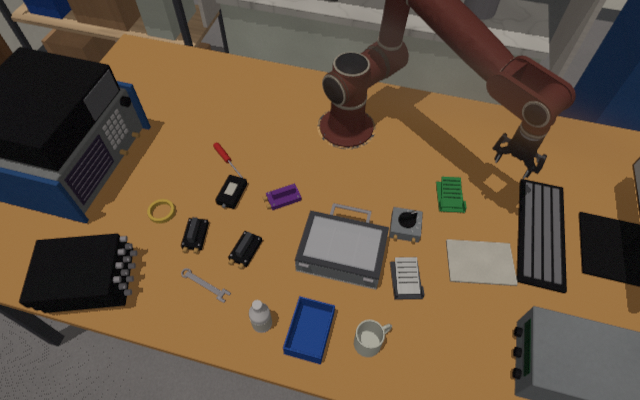

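Top view: the rig is at (290,160) with its handle at (290,208), and the selector is at (225,217). There are two treadle shapes: aluminium at (217,155), which is meant, and green at (178,277), the look-alike. The box shapes are black ones with a rib and brass at (395,145) and (455,148), which are the modules. The purple one at (377,222) is a look-alike, and the black one with a label at (438,212) is the brick. I'll confirm this in an enlarged crop and measure.

```bash
sed -i "s/w=p@f\['rotation'\].T+f\['origin'\]/w=p@R.from_quat(np.roll(f['rotation'],-1)).as_matrix().T+f['origin']/; s/^import numpy as np, cv2/import numpy as np, cv2\nfrom scipy.spatial.transform import Rotation as R/" h.py
python3 - <<'E'
from h import *
f=load('top');crop(f,'c1',190,110,480,250,2.75)
w=cloud(f)
np.set_printoptions(precision=4,suppress=True)
for n,(u,v) in dict(bench=(340,270),handle=(290,208),hl=(268,210),hr=(311,208),tl=(246,131),tr=(335,131),bl=(246,193),br=(334,193),panel=(290,160),sel=(225,217),seld=(212,232),tread0=(217,140),tread1=(220,170),m0=(395,145),m1=(455,148),brick=(440,212)).items(): print(n,w[v,u])
E
```

```text
bench [ 0.2583 -0.0306 -0.004 ]
handle [0.4267 0.1124 0.0881]
hl [0.4215 0.1737 0.0787]
hr [0.4283 0.0548 0.0806]
tl [0.6458 0.2422 0.0826]
tr [ 0.6484 -0.0102  0.0847]
bl [0.4683 0.2362 0.0794]
br [ 0.4718 -0.0088  0.0758]
panel [0.565  0.1162 0.0746]
sel [0.4009 0.2921 0.0766]
seld [0.3612 0.3338 0.0446]
tread0 [0.6363 0.3385 0.0197]
tread1 [0.5407 0.3203 0.0414]
m0 [ 0.6182 -0.1856  0.054 ]
m1 [ 0.6147 -0.3635  0.0423]
brick [ 0.4268 -0.3162  0.0331]
```

View pics/c1.png

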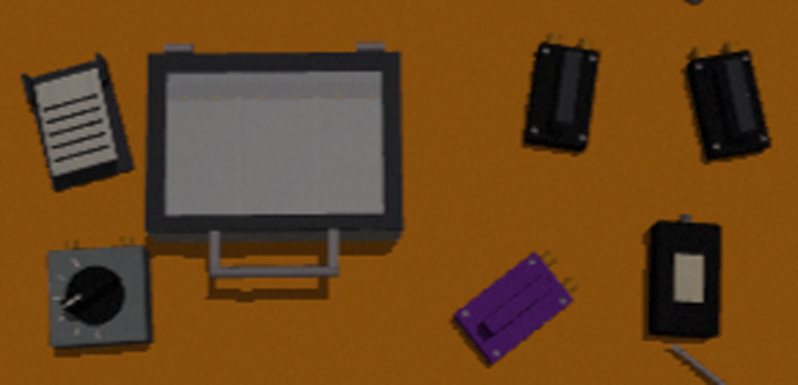

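Confirmed: there are two modules, with brass at their far ends, and both the purple box and the labelled brick stay put. Next I'll fit the poses.

```bash
cat >> h.py <<'E'
np.set_printoptions(precision=4,suppress=True)
def onz(f,u,v,z):
    d=R.from_quat(np.roll(f['rotation'],-1)).apply([(u-f['cx'])/f['fx'],-(v-f['cy'])/f['fy'],-1])
    return f['origin']+d*(z-f['origin'][2])/d[2]
def mv(x,y,z,yawdeg=None):
    """shift in mm along tool axes and turn to bring TCP to x,y,z, tool-y (jaw) axis at yawdeg (mod 180) from world x"""
    s=manip.state(); M=R.from_quat(np.roll(s['tool_rot'],-1)).as_matrix()
    d=M.T@(np.array([x,y,z])-s['tool_pos'])*1000
    cur=np.degrees(np.arctan2(M[1,1],M[0,1])); t=0
    if yawdeg is not None: t=-((yawdeg-cur+90)%180-90)   # +turn about down axis = clockwise
    print('shift',d.round(1),'turn',round(np.radians(t),3),'cur yaw',round(cur,1),'j6',round(s['joint_pos'][5],2),'tcp',s['tool_pos'].round(4),'F',s['contact_force'].round(1),'w',round(s['gripper_width'],3),'t',round(s['time'],1))
E
python3 - <<'E'
from h import *
f=load('top');w=cloud(f)
P=lambda a,b,z:onz(f,190+a/2.75-.3,110+b/2.75-.3,z)
print('panel',[P(*c,.081)[:2] for c in((147,54),(402,52),(402,231),(147,232))])
print('handle',P(215,271,.077),P(335,271,.077))
print('selbox',[P(*c,.046)[:2] for c in((48,250),(148,245),(152,343),(51,350))],'tip',P(66,302,.089),'disc',P(95,296,.06))
print('tread',[P(*c,z)[:2] for c,z in(((30,78),.02),((98,64),.02),((118,170),.043),((52,184),.043))])
for n,(u0,v0,u1,v1) in dict(m0=(375,118,412,172),m1=(435,118,475,172)).items():
    q=w[v0:v1,u0:u1].reshape(-1,3)
    for lo,hi in((.043,.075),(.012,.075)):
        a=q[(q[:,2]>lo)&(q[:,2]<hi)]
        r=cv2.minAreaRect((a[:,:2]*1000).astype(np.float32)); print(n,len(a),a.mean(0),r)
print('b0',[P(*c,.024)[:2] for c in((541,42),(598,47),(584,152),(524,146))],P(549,40,.012),P(582,43,.012))
print('b1',[P(*c,.024)[:2] for c in((689,60),(748,50),(769,147),(708,160))],P(696,52,.012),P(727,46,.012))
print('rib',P(572,52,.056),P(563,122,.056),P(740,52,.056),P(757,128,.056))
mv(.43,.113,.25,0)
print(R.from_quat(np.roll(manip.state()['tool_rot'],-1)).as_matrix())
E
```

```text
panel [array([0.6511, 0.2507]), array([ 0.6567, -0.0129]), array([ 0.4691, -0.0138]), array([0.465 , 0.2437])]
handle [0.4266 0.1744 0.077 ] [0.428  0.0534 0.077 ]
selbox [array([0.4502, 0.3516]), array([0.4567, 0.2483]), array([0.3553, 0.2404]), array([0.347 , 0.3433])] tip [0.3925 0.3199 0.089 ] disc [0.4016 0.2978 0.06  ]
tread [array([0.6416, 0.3874]), array([0.6582, 0.3146]), array([0.5363, 0.2833]), array([0.5205, 0.3518])]
m0 181 [ 0.6286 -0.1902  0.054 ] ((629.6549072265625, -190.66574096679688), (18.430221557617188, 79.55497741699219), 81.60523986816406)
m0 853 [ 0.6291 -0.1894  0.0292] ((636.9976196289062, -192.3813934326172), (66.75892639160156, 125.27570343017578), 81.60606384277344)
m1 199 [ 0.6217 -0.3707  0.0532] ((623.3042602539062, -371.63629150390625), (80.69007110595703, 19.71722984313965), 10.235006332397461)
m1 874 [ 0.6221 -0.3676  0.03  ] ((629.4285278320312, -370.2311096191406), (124.13291931152344, 68.35379791259766), 11.375187873840332)
b0 [array([ 0.688 , -0.1665]), array([ 0.6831, -0.2285]), array([ 0.5661, -0.2111]), array([ 0.5719, -0.1468])] [ 0.6943 -0.1773  0.012 ] [ 0.6913 -0.2135  0.012 ]
b1 [array([ 0.6698, -0.3272]), array([ 0.6819, -0.3919]), array([ 0.5741, -0.4103]), array([ 0.559 , -0.3441])] [ 0.6827 -0.3387  0.012 ] [ 0.69   -0.3731  0.012 ]
rib [ 0.6669 -0.1939  0.056 ] [ 0.5907 -0.1832  0.056 ] [ 0.6692 -0.3721  0.056 ] [ 0.5868 -0.3869  0.056 ]
shift [ -50.7 -339.8  341.6] turn 1.133 cur yaw 64.9 j6 -0.12 tcp [0.2646 0.5655 0.1988] F [-0.6  0.1 -0.4] w 1.002 t 0.1
[[-0.001   0.4239  0.9057]
 [-0.0016  0.9057 -0.4239]
 [-1.     -0.0019 -0.0002]]
```

Call:
play_rows:
  plan:
    - [-50, -45, 45, 0.18, 0.35]
    - [-50, -88, 89, 0.36, 0.35]
    - [-50, -130, 131, 0.54, 0.35]
    - [-50, -172, 174, 0.72, 0.35]
    - [-50, -214, 216, 0.9, 0.35]
    - [-50, -256, 258, 1.08, 0.35]
    - [-50, -300, 300, 1.13, 0.35]
    - [-50, -340, 342, 1.13, 0.35]

```text
time: 1.1
tool_pos: [0.4306, 0.1111, 0.2496]
tool_rot: [0.501, 0.499, 0.501, -0.499]
contact_force: [-0.6, 0.8, 0.5]
gripper_width: 0.325
```

Run:
```python
from h import *
f=grab('wrist','w1');mv(.4273,.114,.058,1)
```

```text
shift [191.4  -5.6  -9.8] turn -0.022 cur yaw -0.3 j6 0.08 tcp [0.4326 0.1051 0.2495] F [ 1.5 -3.4 -0.2] w 0.328 t 1.1
```

View pics/w1.png

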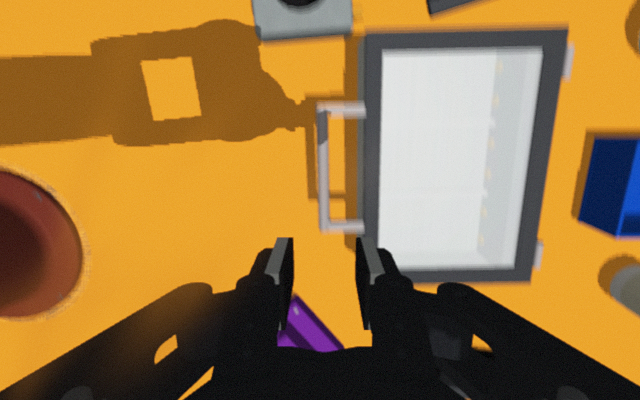

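The wrist view shows the handle bar from (322,105) to (324,230) and the panel's front edge at x≈370. I'll project these to check the handle position.

Run:
```python
from h import *
f=load('wrist');w=cloud(f)
for p in((321,110),(324,228)):print(onz(f,*p,.077))
for p in((364,32),(567,32),(529,281),(362,270)):print('c',onz(f,*p,.081))
mv(.4273,.114,.058,1)
```

```text
[0.4264 0.1734 0.077 ]
[0.4297 0.0507 0.077 ]
c [0.4658 0.2428 0.081 ]
c [0.6518 0.2433 0.081 ]
c [ 0.657  -0.0094  0.081 ]
c [0.4716 0.0034 0.081 ]
shift [191.4  -5.6  -9.8] turn -0.022 cur yaw -0.3 j6 0.08 tcp [0.4326 0.1051 0.2495] F [ 1.5 -3.4 -0.2] w 0.328 t 1.1
```

Call:
play_rows:
  plan:
    - [0, 0, 0, -0.02, 0.35]
    - [0, 0, 0, -0.02, 0.35]

```text
time: 1.4
tool_pos: [0.4302, 0.1139, 0.2496]
tool_rot: [0.506, 0.494, 0.506, -0.494]
contact_force: [0.4, 0.0, -0.8]
gripper_width: 0.326
```

Run:
```python
from h import *
mv(.4273,.114,.058,1)
```

```text
shift [191.6  -2.7  -0.1] turn 0.007 cur yaw 1.4 j6 0.07 tcp [0.4302 0.1139 0.2496] F [ 0.4  0.  -0.8] w 0.326 t 1.4
```

Call:
play_rows:
  plan:
    - [50, -2, 0, 0, 0.35]
    - [100, -2, 0, 0, 0.35]
    - [145, -2, 0, 0, 0.35]
    - [175, -2, 0, 0, 0.35]
    - [190, -2, 0, 0, 0.35]
    - [190, -2, 0, 0, 0.7]
    - [190, -2, 0, 0, 1]
    - [190, -2, 0, 0, 1]

```text
time: 2.4
tool_pos: [0.4298, 0.1133, 0.0616]
tool_rot: [0.506, 0.495, 0.505, -0.493]
contact_force: [0.8, -0.9, 0.4]
gripper_width: 0.001
```

Run:
```python
from h import *
mv(.4273,.114,.058,1)
s=manip.state();tx,ty,tz=s['tool_pos']
# arc: rows for angles; hinge fixed
Hx,Hz,r=.6557,.077,.228
for a in (5,10,15,20,25,30,35,40,45,50,55,60,65,70,75,80,85,90):
    t=np.radians(a);print(a,'up',round(-1000*(r*np.sin(t)),0),'fwd',round(1000*r*(1-np.cos(t)),0))
```

```text
shift [ 3.6 -2.5 -0.8] turn 0.006 cur yaw 1.3 j6 0.07 tcp [0.4298 0.1133 0.0616] F [ 0.8 -0.9  0.4] w 0.001 t 2.4
5 up -20.0 fwd 1.0
10 up -40.0 fwd 3.0
15 up -59.0 fwd 8.0
20 up -78.0 fwd 14.0
25 up -96.0 fwd 21.0
30 up -114.0 fwd 31.0
35 up -131.0 fwd 41.0
40 up -147.0 fwd 53.0
45 up -161.0 fwd 67.0
50 up -175.0 fwd 81.0
55 up -187.0 fwd 97.0
60 up -197.0 fwd 114.0
65 up -207.0 fwd 132.0
70 up -214.0 fwd 150.0
75 up -220.0 fwd 169.0
80 up -225.0 fwd 188.0
85 up -227.0 fwd 208.0
90 up -228.0 fwd 228.0
```

The fingers shut fully, so they missed the bar. I'll look before going on.

Run:
```python
from h import *
f=grab('wrist','w2');g=grab('scene');crop(g,'s2',270,150,430,290,4)
a=cv2.imread('pics/w2.png');b=cv2.imread('pics/s2.png');cv2.imwrite('pics/w2s.png',np.vstack([cv2.resize(a,(480,300)),cv2.resize(b,(480,300))]))
```

```text
(no output)
```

View pics/w2s.png

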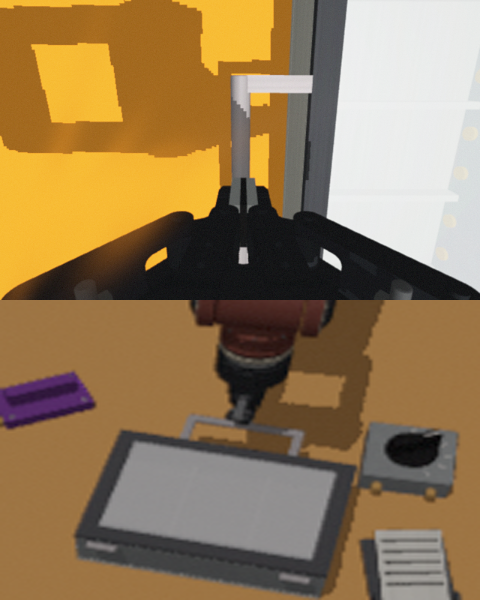

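Run:
```python
from h import *
f=load('wrist');w=cloud(f)
for v in (110,130,160,190,220,235):
    print(v,[(u,w[v,u].round(3)) for u in (310,318,322,330,336)])
crop(f,'w2c',260,90,400,340,3);st()
```

```text
110 [(310, array([0.421, 0.178, 0.081])), (318, array([0.425, 0.178, 0.082])), (322, array([0.427, 0.178, 0.082])), (330, array([0.43 , 0.178, 0.081])), (336, array([0.433, 0.178, 0.081]))]
130 [(310, array([0.421, 0.169, 0.079])), (318, array([0.425, 0.169, 0.082])), (322, array([0.427, 0.169, 0.083])), (330, array([0.43 , 0.169, 0.08 ])), (336, array([ 0.436,  0.164, -0.001]))]
160 [(310, array([0.422, 0.155, 0.08 ])), (318, array([0.425, 0.156, 0.082])), (322, array([0.427, 0.156, 0.083])), (330, array([0.431, 0.156, 0.08 ])), (336, array([ 0.437,  0.144, -0.   ]))]
190 [(310, array([0.422, 0.141, 0.08 ])), (318, array([0.426, 0.142, 0.082])), (322, array([0.427, 0.142, 0.081])), (330, array([0.431, 0.142, 0.08 ])), (336, array([ 0.437,  0.122, -0.001]))]
220 [(310, array([0.422, 0.127, 0.08 ])), (318, array([0.426, 0.128, 0.083])), (322, array([0.428, 0.128, 0.082])), (330, array([0.432, 0.127, 0.08 ])), (336, array([ 0.438,  0.1  , -0.001]))]
235 [(310, array([0.422, 0.119, 0.08 ])), (318, array([0.426, 0.12 , 0.083])), (322, array([0.428, 0.12 , 0.082])), (330, array([0.432, 0.12 , 0.081])), (336, array([ 0.439,  0.088, -0.001]))]
time 2.5
joint_pos [ 0.0897 -0.2723  2.1523 -0.      1.2595  0.0668]
joint_vel [-0.0032  0.0029  0.0063 -0.0003 -0.0027  0.0001]
joint_efforts [  0.0588 -22.3566 -34.2266   0.0024  -0.0062   0.0003]
tool_pos [0.4294 0.1131 0.0611]
tool_rot [ 0.5062  0.4948  0.5052 -0.4937]
contact_force [ 0.3536  0.3941 -0.6884]
ft_torque [0.0285 0.0115 0.0033]
gripper_width 0.0017
```

View pics/w2c.png

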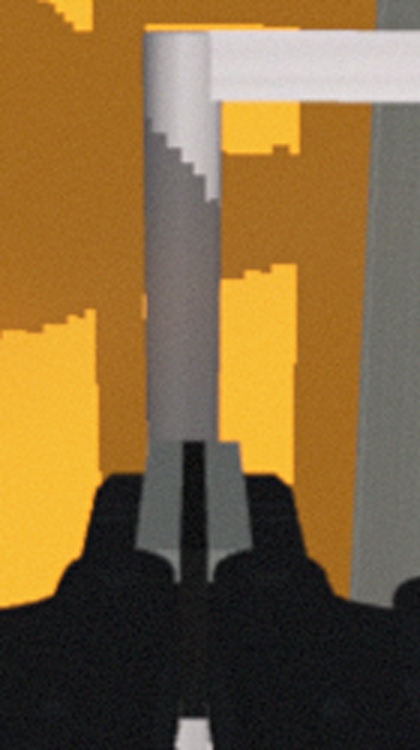

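Run:
```python
from h import *
f=load('wrist');w=cloud(f)
for v in (236,240,244,250,260,270,300): print(v,[(u,w[v,u].round(3)) for u in (312,316,324,332,338)])
g=load('scene');wg=cloud(g)
print(wg[209:214,330:362:4].round(3).reshape(-1,3))
```

```text
236 [(312, array([0.423, 0.119, 0.08 ])), (316, array([0.425, 0.119, 0.082])), (324, array([0.429, 0.119, 0.081])), (332, array([0.433, 0.118, 0.079])), (338, array([ 0.44 ,  0.087, -0.002]))]
240 [(312, array([0.424, 0.125, 0.101])), (316, array([0.425, 0.125, 0.101])), (324, array([0.429, 0.125, 0.101])), (332, array([0.432, 0.125, 0.101])), (338, array([0.435, 0.125, 0.101]))]
244 [(312, array([0.424, 0.125, 0.106])), (316, array([0.425, 0.125, 0.105])), (324, array([0.429, 0.125, 0.106])), (332, array([0.432, 0.125, 0.106])), (338, array([0.434, 0.125, 0.104]))]
250 [(312, array([0.424, 0.125, 0.111])), (316, array([0.426, 0.125, 0.112])), (324, array([0.429, 0.125, 0.112])), (332, array([0.432, 0.126, 0.113])), (338, array([0.434, 0.125, 0.112]))]
260 [(312, array([0.424, 0.125, 0.12 ])), (316, array([0.426, 0.125, 0.121])), (324, array([0.429, 0.125, 0.12 ])), (332, array([0.432, 0.125, 0.121])), (338, array([0.434, 0.125, 0.121]))]
270 [(312, array([0.425, 0.125, 0.129])), (316, array([0.426, 0.125, 0.128])), (324, array([0.429, 0.125, 0.128])), (332, array([0.431, 0.125, 0.12
[... 493 characters left out ...]
06]
 [ 0.391  0.079  0.   ]
 [ 0.382  0.091 -0.008]
 [ 0.434  0.113  0.076]
 [ 0.432  0.125  0.079]
 [ 0.43   0.138  0.081]
 [ 0.404  0.039 -0.004]
 [ 0.403  0.053 -0.   ]
 [ 0.4    0.067  0.002]
 [ 0.394  0.079 -0.003]
 [ 0.388  0.093 -0.005]
 [ 0.388  0.107  0.   ]
 [ 0.433  0.126  0.073]
 [ 0.43   0.139  0.075]
 [ 0.462  0.052  0.08 ]
 [ 0.406  0.054 -0.001]
 [ 0.403  0.067  0.   ]
 [ 0.401  0.081  0.003]
 [ 0.396  0.094  0.001]
 [ 0.394  0.108  0.002]
 [ 0.386  0.121 -0.003]
 [ 0.431  0.139  0.071]
 [ 0.465  0.052  0.079]
 [ 0.408  0.054 -0.005]
 [ 0.405  0.068 -0.003]
 [ 0.402  0.081 -0.002]
 [ 0.398  0.095 -0.003]
 [ 0.394  0.108 -0.003]
 [ 0.391  0.122 -0.002]
 [ 0.384  0.135 -0.007]]
```

The pads seem to end near z≈0.098, above the bar, although the reported TCP is at 0.061. I'll raise the tool and check the tip height against the TCP.

Call:
play_rows:
  plan:
    - [-50, 0, 0, 0, 1]
    - [-80, 0, 0, 0, 1]
    - [-80, 0, 0, 0, 1]
    - [-80, 0, 0, 0, 1]

```text
time: 3.0
tool_pos: [0.4281, 0.113, 0.1392]
tool_rot: [0.505, 0.494, 0.506, -0.494]
contact_force: [-0.5, -0.4, -0.7]
gripper_width: 0.0
```

Run:
```python
from h import *
mv(.4273,.114,.058,1)
f=grab('wrist','w3');g=grab('scene','s3');t=grab('top')
for n,q in(('wrist',f),('scene',g),('top',t)):
    w=cloud(q).reshape(-1,3)
    m=(abs(w[:,0]-.43)<.02)&(abs(w[:,1]-.113)<.015)&(w[:,2]>.1)&(w[:,2]<.3)
    print(n,m.sum(),np.percentile(w[m][:,2],[0,1,3,10,50]) if m.any() else '')
print(f['origin'],f['rotation'])
w=cloud(f);print([w[v,324].round(3) for v in range(200,300,8)])
crop(g,'s3c',300,110,400,230,5)
```

```text
shift [81.2 -0.7 -1. ] turn 0.005 cur yaw 1.3 j6 0.07 tcp [0.4281 0.113  0.1392] F [-0.5 -0.4 -0.7] w 0.0 t 3.0
wrist 10116 [0.1742 0.1777 0.1813 0.1917 0.2213]
scene 48 [0.1674 0.1696 0.1736 0.1801 0.2276]
top 0 
[0.4262 0.1792 0.3127] [ 0.9913 -0.131  -0.0004  0.0117]
[array([0.427, 0.116, 0.083]), array([0.427, 0.11 , 0.082]), array([0.427, 0.104, 0.082]), array([0.428, 0.098, 0.081]), array([0.428, 0.092, 0.083]), array([0.427, 0.125, 0.178]), array([0.427, 0.125, 0.187]), array([0.427, 0.125, 0.194]), array([0.427, 0.125, 0.201]), array([0.427, 0.125, 0.207]), array([0.427, 0.122, 0.208]), array([0.427, 0.119, 0.207]), array([0.427, 0.116, 0.208])]
```

View pics/s3c.png

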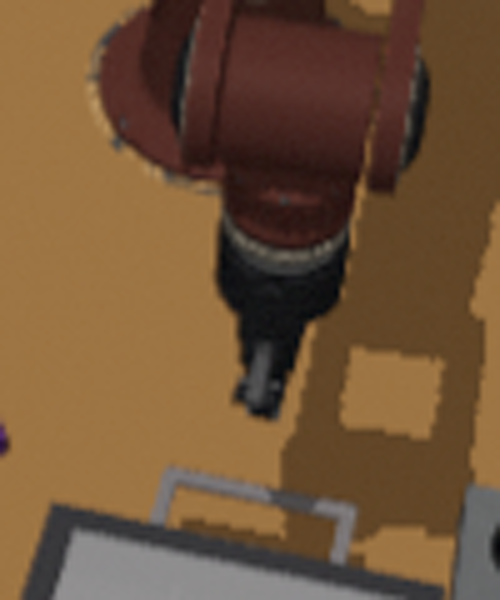

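Both cameras put the closed fingertips about 34 mm above the reported TCP. So I'll grip lower, at TCP z≈0.026, which still clears the bench under either reading.

Call:
play_rows:
  plan:
    - [0, -1, 0, 0, 0.35]
    - [0, -1, 0, 0, 0.35]
    - [40, -1, 0, 0, 0.35]
    - [80, -1, 0, 0, 0.35]
    - [105, -1, 0, 0, 0.35]
    - [113, -1, 0, 0, 0.35]
    - [113, -1, 0, 0, 1]
    - [113, -1, 0, 0, 1]

```text
time: 4.15
tool_pos: [0.428, 0.113, 0.0274]
tool_rot: [0.506, 0.494, 0.505, -0.494]
contact_force: [1.2, -0.1, -5.0]
gripper_width: 0.113
```

Call:
play_rows:
  plan:
    - [0, 0, 0, 0, 1]

```text
time: 4.28
tool_pos: [0.428, 0.1131, 0.0274]
tool_rot: [0.506, 0.495, 0.505, -0.494]
contact_force: [1.0, -1.1, -4.9]
gripper_width: 0.117
```

Call:
play_rows:
  plan:
    - [-24, 1, 0, 0, 1]
    - [-47, 5, 0, 0, 1]
    - [-70, 11, 0, 0, 1]
    - [-93, 20, 0, 0, 1]
    - [-114, 31, 0, 0, 1]
    - [-134, 44, 0, 0, 1]
    - [-153, 59, 0, 0, 1]
    - [-169, 75, 0, 0, 1]

```text
time: 5.28
tool_pos: [0.499, 0.1146, 0.1969]
tool_rot: [0.503, 0.491, 0.508, -0.497]
contact_force: [-13.4, -1.5, 4.6]
gripper_width: 0.112
```

Run:
```python
from h import *
mv(.655,.118,.26,1.3)
```

```text
shift [-64.7 155.4   0.3] turn 0.001 cur yaw 1.3 j6 0.06 tcp [0.499  0.1146 0.1969] F [-13.4  -1.5   4.6] w 0.112 t 5.3
```

Call:
play_rows:
  plan:
    - [-15, 19, 0, 0, 1]
    - [-28, 39, 0, 0, 1]
    - [-39, 60, 0, 0, 1]
    - [-47, 82, 0, 0, 1]
    - [-54, 105, 0, 0, 1]
    - [-57, 129, 0, 0, 1]
    - [-59, 153, 0, 0, 1]
    - [-59, 153, 0, 0, 1]

```text
time: 6.28
tool_pos: [0.6582, 0.1182, 0.2598]
tool_rot: [0.507, 0.496, 0.504, -0.493]
contact_force: [1.5, -0.0, 7.8]
gripper_width: 0.112
```

Run:
```python
from h import *
mv(.655,.118,.26,1.3)
g=grab('scene','s4')
```

```text
shift [-0.2 -3.2  0.1] turn 0.0 cur yaw 1.3 j6 0.04 tcp [0.6582 0.1182 0.2598] F [ 1.5 -0.   7.8] w 0.112 t 6.3
```

View pics/s4.png

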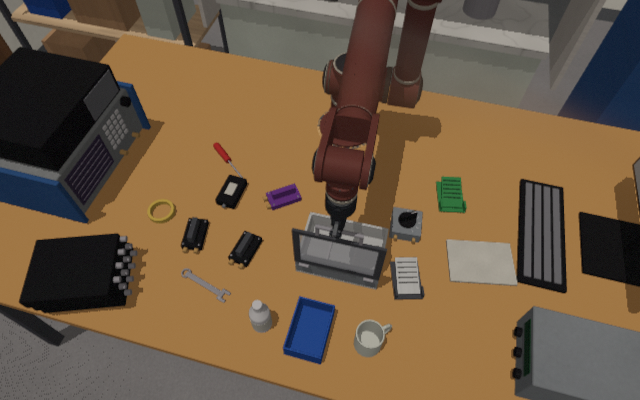

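The guard is upright (scene, panel at (340,250)) and the modules haven't moved. Releasing it and going over the first module.

Call:
play_rows:
  plan:
    - [0, 0, 0, 0, 0.35]
    - [0, 0, 0, 0, 0.35]
    - [-35, 0, 0, 0, 0.35]
    - [-70, 0, 0, -0.1, 0.3]
    - [-70, -8, 60, -0.28, 0.2]
    - [-70, -15, 120, -0.46, 0.2]
    - [-70, -20, 180, -0.64, 0.2]
    - [-70, -25, 240, -0.82, 0.2]

```text
time: 7.32
tool_pos: [0.6354, -0.1238, 0.3248]
tool_rot: [0.661, 0.25, 0.662, -0.25]
contact_force: [1.3, 0.4, 0.2]
gripper_width: 0.398
```

Run:
```python
from h import *
mv(.63,-.19,.2,81.6)
```

```text
shift [124.7 -53.3  39.7] turn -0.575 cur yaw 48.7 j6 -1.16 tcp [ 0.6354 -0.1238  0.3248] F [1.3 0.4 0.2] w 0.398 t 7.3
```

Call:
play_rows:
  plan:
    - [20, -15, 12, -0.15, 0.2]
    - [50, -30, 24, -0.33, 0.2]
    - [80, -45, 34, -0.51, 0.2]
    - [105, -53, 40, -0.575, 0.2]
    - [115, -53, 40, -0.575, 0.2]
    - [115, -53, 40, -0.575, 0.2]

```text
time: 8.07
tool_pos: [0.6303, -0.1878, 0.2093]
tool_rot: [0.705, 0.054, 0.706, -0.054]
contact_force: [-0.8, 0.6, -0.4]
gripper_width: 0.401
```

```bash
cat >> h.py <<'E'
def modfit(f,c,zlo=.043,zhi=.068,rad=.06):
    q=cloud(f).reshape(-1,3); d=np.hypot(q[:,0]-c[0],q[:,1]-c[1])
    a=q[(d<rad)&(q[:,2]>zlo)&(q[:,2]<zhi)]
    print('fit',len(a),a.mean(0),cv2.minAreaRect((a[:,:2]*1000).astype(np.float32)))
E
python3 - <<'E'
from h import *
mv(.63,-.19,.007,81.6)
f=grab('wrist','w5');t=grab('top')
for q in(f,t):
    modfit(q,(.63,-.19));modfit(q,(.623,-.372))
E
```

```text
shift [202.3  -2.3   0.3] turn -0.007 cur yaw 81.2 j6 -1.82 tcp [ 0.6303 -0.1878  0.2093] F [-0.8  0.6 -0.4] w 0.401 t 8.1
fit 1457 [ 0.6278 -0.1874  0.0552] ((629.25537109375, -187.893798828125), (17.28502655029297, 79.02389526367188), 81.52049255371094)
fit 1854 [ 0.6216 -0.3661  0.0536] ((623.2434692382812, -368.17578125), (79.98344421386719, 19.289875030517578), 10.721014976501465)
fit 0 [nan nan nan] ((0.0, 0.0), (0.0, 0.0), 0.0)
fit 176 [ 0.618  -0.3718  0.0538] ((622.4703979492188, -371.67352294921875), (78.55545806884766, 20.44472312927246), 11.429615020751953)h.py:33: RuntimeWarning: Mean of empty slice.
  print('fit',len(a),a.mean(0),cv2.minAreaRect((a[:,:2]*1000).astype(np.float32)))
  ret = um.true_divide(
```

View pics/w5.png

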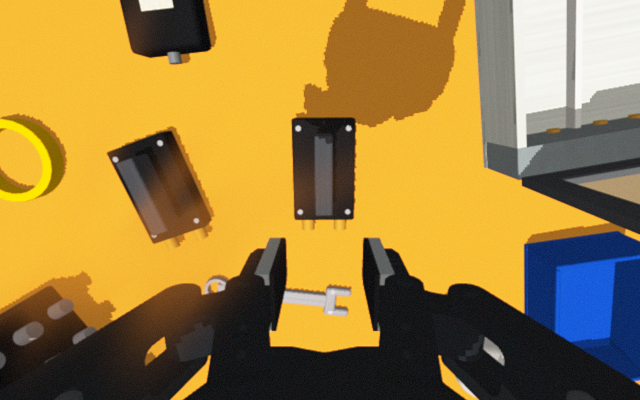

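Wrist view: the module is centred at (324,168), brass at (308–340,225) facing world +x, and the rib lines up with the jaws. I'll descend and grip.

Call:
play_rows:
  plan:
    - [50, 0, -1, 0, 0.2]
    - [100, 0, -1, 0, 0.2]
    - [150, 0, -1, 0, 0.2]
    - [185, 0, -1, 0, 0.2]
    - [205, 0, -1, 0, 0.2]
    - [209, 0, -1, 0, 0.2]
    - [209, 0, -1, 0, 1]
    - [209, 0, -1, 0, 1]

```text
time: 9.18
tool_pos: [0.631, -0.1888, 0.0029]
tool_rot: [0.706, 0.054, 0.704, -0.054]
contact_force: [-0.2, -0.4, 1.7]
gripper_width: 0.2
```

Call:
play_rows:
  plan:
    - [0, 0, 0, 0, 1]
    - [-20, 0, 0, 0, 1]
    - [-60, 0, 0, 0, 1]
    - [-110, 0, 0, 0, 1]
    - [-160, 0, 0, 0, 1]
    - [-160, 0, 0, 0, 1]
    - [-160, 0, 0, 0, 1]

```text
time: 10.05
tool_pos: [0.6291, -0.188, 0.1606]
tool_rot: [0.705, 0.054, 0.705, -0.054]
contact_force: [-0.3, -0.0, -2.3]
gripper_width: 0.197
```

Run:
```python
from h import *
c=np.radians(1.3);X=np.array([np.cos(c),np.sin(c)]);Y=np.array([-X[1],X[0]])
rig=np.array([.655,.118])-.104*X
for n,y in(('bay0',.084),('bay1',0),('bay2',-.084)):print(n,rig+y*Y)
b=rig-.084*Y
mv(*b,.18,91.3)
t=grab('top');w=cloud(t)
f=grab('wrist','w6')
q=w.reshape(-1,3)
# rig wall tops (z~.072) away from guard
m=(q[:,2]>.06)&(q[:,2]<.082)&(q[:,0]>.44)&(q[:,0]<.68)&(q[:,1]>-.04)&(q[:,1]<.27)
a=q[m];print(len(a),cv2.minAreaRect((a[:,:2]*1000).astype(np.float32)),a.min(0),a.max(0))
crop(t,'t6',225,100,475,240,3.1)
```

```text
bay0 [0.5491 0.1996]
bay1 [0.551  0.1156]
bay2 [0.5529 0.0317]
shift [ -19.2  205.5 -108.7] turn -0.176 cur yaw 81.2 j6 -1.82 tcp [ 0.6291 -0.188   0.1606] F [-0.3 -0.  -2.3] w 0.197 t 10.1
1637 ((561.0223388671875, 116.92381286621094), (185.59121704101562, 262.668701171875), 1.1074105501174927) [ 0.4666 -0.0148  0.06  ] [0.6547 0.2494 0.082 ]
```

View pics/t6.png

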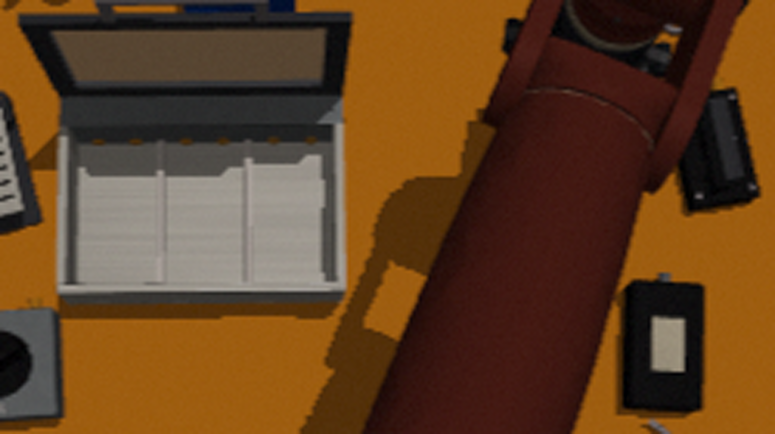

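The second module and the brick haven't moved. The open box fits well: outer centre (0.561,0.117), yaw 1.1°, so bay2 ≈ (0.552,0.032). Carrying the first module there.

Call:
play_rows:
  plan:
    - [0, 35, -18, -0.03, 1]
    - [0, 75, -40, -0.07, 1]
    - [0, 120, -64, -0.11, 1]
    - [0, 165, -88, -0.15, 1]
    - [0, 195, -104, -0.173, 1]
    - [0, 206, -110, -0.173, 1]
    - [0, 206, -110, -0.173, 1]
    - [0, 206, -110, -0.173, 1]

```text
time: 11.15
tool_pos: [0.5525, 0.0311, 0.1604]
tool_rot: [0.707, -0.007, 0.707, 0.007]
contact_force: [-0.1, 0.2, -2.3]
gripper_width: 0.194
```

Run:
```python
from h import *
mv(.552,.0323,.0105,91.1)
f=grab('wrist','w7')
q=cloud(f).reshape(-1,3);s=manip.state()
# module body top at z about underside+.024 = tcpz+.0225
z=s['tool_pos'][2]+.0225; print(z)
m=(abs(q[:,2]-z)<.008)&(np.hypot(q[:,0]-.552,q[:,1]-.032)<.09)
a=q[m];print(len(a),a.mean(0),cv2.minAreaRect((a[:,:2]*1000).astype(np.float32)))
```

```text
shift [149.9   1.3  -0.3] turn -0.0 cur yaw 91.1 j6 -1.67 tcp [0.5525 0.0311 0.1604] F [-0.1  0.2 -2.3] w 0.194 t 11.2
0.18313276954866153
13472 [0.5229 0.0314 0.1811] ((554.39013671875, 32.013771057128906), (115.50017547607422, 66.43061828613281), 1.2230374813079834)
```

View pics/w7.png

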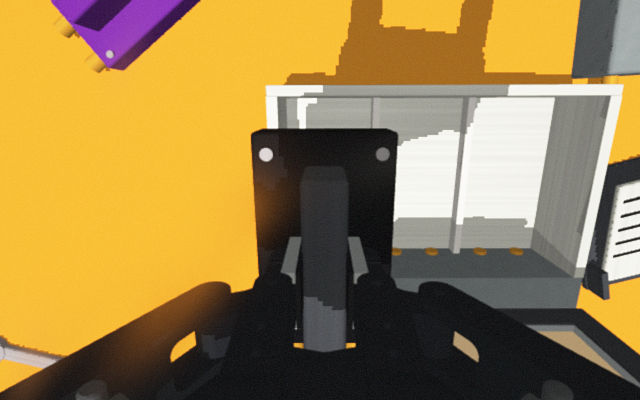

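The wrist view shows the module squarely over bay2 (body centre about (0.552,0.032)). Lowering and releasing.

Call:
play_rows:
  plan:
    - [40, 1, 0, 0, 1]
    - [80, 1, 0, 0, 1]
    - [115, 1, 0, 0, 1]
    - [138, 1, 0, 0, 1]
    - [149, 1, 0, 0, 1]
    - [150, 1, 0, 0, 1]
    - [150, 1, 0, 0, 1]

```text
time: 12.08
tool_pos: [0.5531, 0.0327, 0.0117]
tool_rot: [0.708, -0.007, 0.707, 0.007]
contact_force: [0.3, 0.2, -2.2]
gripper_width: 0.196
```

Call:
play_rows:
  plan:
    - [0, 0, 0, 0, 0.3]
    - [0, 0, 0, 0, 0.3]
    - [0, 0, 0, 0, 0.3]
    - [-50, 0, 0, 0, 0.3]
    - [-110, 0, 0, 0, 0.2]
    - [-170, 0, 0, 0, 0.2]
    - [-190, -50, 12, 0.03, 0.2]
    - [-190, -110, 24, 0.06, 0.2]

```text
time: 13.08
tool_pos: [0.5807, -0.0771, 0.2052]
tool_rot: [0.71, 0.013, 0.704, -0.014]
contact_force: [1.9, -0.1, -0.1]
gripper_width: 0.401
```

Run:
```python
from h import *
mv(.623,-.368,.2,101)
f=grab('wrist')
modfit(f,(.552,.032),.05,.078)
modfit(f,(.623,-.37))
```

```text
shift [   5.9 -289.    53.3] turn -0.23 cur yaw 87.8 j6 -1.79 tcp [ 0.5807 -0.0771  0.2052] F [ 1.9 -0.1 -0.1] w 0.401 t 13.1
fit 3354 [0.5506 0.0159 0.0646] ((552.3794555664062, 15.738883972167969), (96.33387756347656, 53.94546890258789), 1.3408321142196655)
fit 2051 [ 0.6211 -0.3652  0.0528] ((623.2275390625, -367.810546875), (80.15144348144531, 20.455533981323242), 9.860685348510742)
```

Call:
play_rows:
  plan:
    - [0, -50, 9, -0.05, 0.2]
    - [0, -105, 19, -0.1, 0.2]
    - [0, -160, 30, -0.15, 0.2]
    - [0, -215, 40, -0.2, 0.2]
    - [0, -265, 49, -0.22, 0.2]
    - [0, -288, 53, -0.22, 0.2]
    - [0, -288, 53, -0.22, 0.2]
    - [0, -288, 53, -0.22, 0.2]

```text
time: 14.12
tool_pos: [0.62, -0.3652, 0.2007]
tool_rot: [0.704, -0.064, 0.704, 0.064]
contact_force: [0.4, 1.4, 0.2]
gripper_width: 0.402
```

Run:
```python
from h import *
f=grab('wrist')
modfit(f,(.623,-.37))
mv(.623,-.368,.002,100.5)
t=grab('top');modfit(t,(.552,.032),.05,.078,.055);modfit(t,(.552,.032),.02,.045,.09)
```

```text
fit 1558 [ 0.6213 -0.3689  0.0552] ((622.583740234375, -368.9371032714844), (78.90006256103516, 17.825334548950195), 10.466851234436035)
shift [198.9  -3.7   2.3] turn -0.002 cur yaw 100.4 j6 -2.39 tcp [ 0.6201 -0.3649  0.2009] F [-0.3  0.4 -0.8] w 0.395 t 14.2
fit 247 [0.5513 0.0169 0.064 ] ((551.3297729492188, 11.190954208374023), (78.84574890136719, 51.228607177734375), 0.6716514825820923)
fit 914 [0.5552 0.0327 0.0298] ((548.8655395507812, 36.31403350830078), (158.86773681640625, 85.9693603515625), 1.9497321844100952)
```

Call:
play_rows:
  plan:
    - [50, -4, 2, 0, 0.2]
    - [100, -4, 2, 0, 0.2]
    - [145, -4, 2, 0, 0.2]
    - [180, -4, 2, 0, 0.2]
    - [196, -4, 2, 0, 0.2]
    - [200, -4, 2, 0, 0.2]
    - [200, -4, 2, 0, 1]
    - [200, -4, 2, 0, 1]

```text
time: 15.22
tool_pos: [0.6237, -0.3705, 0.0028]
tool_rot: [0.705, -0.064, 0.703, 0.063]
contact_force: [0.3, 0.0, -1.5]
gripper_width: 0.194
```

Call:
play_rows:
  plan:
    - [0, 0, 0, 0, 1]
    - [-20, 0, 0, 0, 1]
    - [-60, 0, 0, 0, 1]
    - [-110, 0, 0, 0, 1]
    - [-160, 0, 0, 0, 1]
    - [-160, 0, 0, 0, 1]
    - [-160, 0, 0, 0, 1]

```text
time: 16.1
tool_pos: [0.6223, -0.3696, 0.1608]
tool_rot: [0.704, -0.063, 0.704, 0.064]
contact_force: [0.3, -0.2, -3.0]
gripper_width: 0.197
```

Run:
```python
from h import *
mv(.5505,.1163,.16,91.1)
```

```text
shift [  0.9 490.9  16.5] turn 0.161 cur yaw 100.3 j6 -2.39 tcp [ 0.6223 -0.3696  0.1608] F [ 0.3 -0.2 -3. ] w 0.197 t 16.1
```

Call:
play_rows:
  plan:
    - [0, 30, 1, 0, 1]
    - [0, 80, 3, 0.02, 1]
    - [0, 135, 5, 0.04, 1]
    - [0, 190, 7, 0.07, 1]
    - [0, 245, 9, 0.1, 1]
    - [0, 300, 11, 0.13, 1]
    - [0, 355, 13, 0.16, 1]
    - [0, 410, 14, 0.16, 1]

```text
time: 17.1
tool_pos: [0.5607, 0.0378, 0.158]
tool_rot: [0.705, -0.007, 0.709, 0.007]
contact_force: [1.4, 0.1, -3.1]
gripper_width: 0.198
```

Call:
play_rows:
  plan:
    - [0, 45, -7, 0, 1]
    - [0, 70, -11, 0, 1]
    - [0, 79, -12, 0, 1]
    - [0, 79, -12, 0, 1]
    - [0, 79, -12, 0, 1]

```text
time: 17.73
tool_pos: [0.5493, 0.1137, 0.1603]
tool_rot: [0.707, -0.007, 0.707, 0.007]
contact_force: [0.5, 0.5, -2.3]
gripper_width: 0.193
```

Run:
```python
from h import *
mv(.5505,.1163,.0105,91.1)
f=grab('wrist','w8');s=manip.state()
q=cloud(f).reshape(-1,3)
z=s['tool_pos'][2]+.0225
m=(abs(q[:,2]-z)<.008)&(np.hypot(q[:,0]-.552,q[:,1]-.116)<.09)
a=q[m];print(len(a),cv2.minAreaRect((a[:,:2]*1000).astype(np.float32)))
```

```text
shift [149.8   2.7   1.4] turn -0.0 cur yaw 91.1 j6 -1.52 tcp [0.5493 0.1137 0.1603] F [ 0.5  0.5 -2.3] w 0.193 t 17.7
13327 ((551.633056640625, 114.64202880859375), (114.71867370605469, 66.34199523925781), 1.0933711528778076)
```

View pics/w8.png

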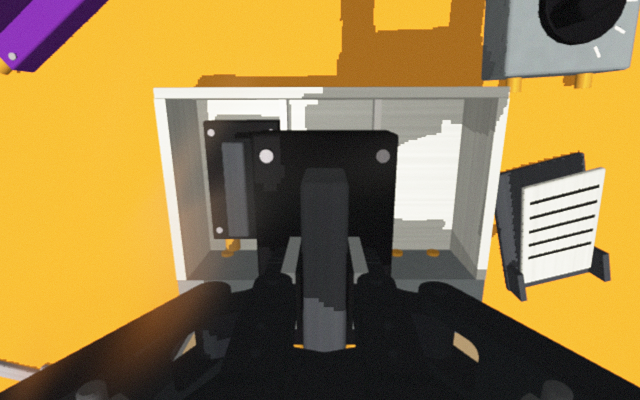

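The first module lies flat in bay2 (at (240,180) in the wrist view, brass toward the hinge). Lowering the second into bay1.

Call:
play_rows:
  plan:
    - [40, 2, 1, 0, 1]
    - [80, 2, 1, 0, 1]
    - [115, 2, 1, 0, 1]
    - [138, 2, 1, 0, 1]
    - [149, 2, 1, 0, 1]
    - [150, 2, 1, 0, 1]
    - [150, 2, 1, 0, 1]

```text
time: 18.65
tool_pos: [0.5511, 0.1165, 0.0117]
tool_rot: [0.708, -0.007, 0.707, 0.007]
contact_force: [-1.0, 0.1, -2.0]
gripper_width: 0.201
```

Call:
play_rows:
  plan:
    - [0, 0, 0, 0, 0.3]
    - [0, 0, 0, 0, 0.3]
    - [0, 0, 0, 0, 0.3]
    - [-50, 0, 0, 0, 0.3]
    - [-110, 0, 0, 0, 0.3]
    - [-170, 0, -20, 0, 0.3]
    - [-220, 0, -60, 0.15, 0.35]
    - [-270, 0, -80, 0.33, 0.35]

```text
time: 19.65
tool_pos: [0.4688, 0.1152, 0.2827]
tool_rot: [0.699, 0.111, 0.698, -0.111]
contact_force: [1.9, 0.1, 0.0]
gripper_width: 0.324
```

Run:
```python
from h import *
f=grab('wrist');t=grab('top');g=grab('scene')
cv2.imwrite('pics/c9.png',np.vstack([cv2.cvtColor(cv2.resize(t['img'][110:240,190:480],(640,287)),cv2.COLOR_RGB2BGR),cv2.cvtColor(cv2.resize(f['img'],(480,300)),cv2.COLOR_RGB2BGR)]) if 0 else cv2.cvtColor(f['img'],cv2.COLOR_RGB2BGR))
w=cloud(g).reshape(-1,3)
m=(w[:,2]>.295)&(w[:,2]<.33)&(abs(w[:,1]-.118)<.075)&(w[:,0]>.6);print('bar',m.sum(),w[m].mean(0) if m.any() else '')
mv(.658,.118,.33,1.1)
```

```text
bar 234 [0.6599 0.1212 0.3072]
shift [-42.6  59.3 177.2] turn 1.243 cur yaw 72.3 j6 -1.18 tcp [0.4716 0.1155 0.2857] F [-0.6  0.1  0.1] w 0.324 t 19.8
```

View pics/c9.png

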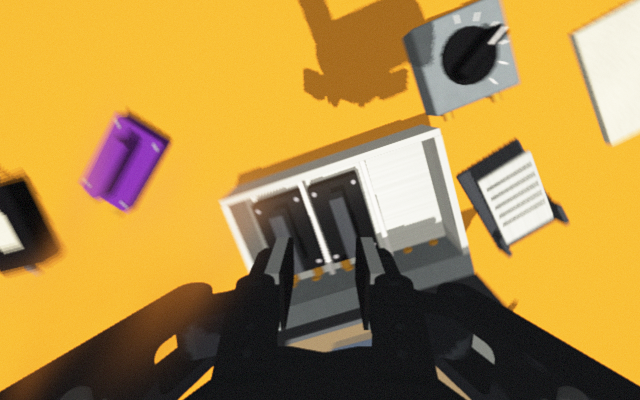

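Both modules lie flat in their own bays, brass (row ~275) toward the hinge, at (283,225) and (338,210) in the picture. Now I'll re-grip the handle at the top.

Call:
play_rows:
  plan:
    - [-40, 0, 0, 0.18, 0.35]
    - [-70, 5, 20, 0.36, 0.35]
    - [-70, 20, 60, 0.54, 0.35]
    - [-70, 35, 105, 0.72, 0.35]
    - [-70, 48, 145, 0.9, 0.35]
    - [-70, 59, 177, 1.08, 0.35]
    - [-70, 59, 177, 1.24, 0.35]
    - [-70, 59, 177, 1.24, 0.35]

```text
time: 20.8
tool_pos: [0.657, 0.1173, 0.3482]
tool_rot: [0.505, 0.493, 0.507, -0.495]
contact_force: [-1.0, -0.2, -0.2]
gripper_width: 0.325
```

Call:
play_rows:
  plan:
    - [0, 0, 0, 0, 0.35]
    - [0, 0, 0, 0, 0.35]

```text
time: 21.05
tool_pos: [0.6566, 0.1174, 0.3509]
tool_rot: [0.506, 0.494, 0.506, -0.494]
contact_force: [-0.4, 0.6, 0.7]
gripper_width: 0.33
```

Run:
```python
from h import *
mv(.658,.118,.259,1.1)
f=grab('wrist');q=cloud(f).reshape(-1,3)
m=(q[:,2]>.3)&(q[:,2]<.32)&(abs(q[:,1]-.118)<.075)&(abs(q[:,0]-.658)<.03)
print(m.sum(),q[m].mean(0),cv2.minAreaRect((q[m][:,:2]*1000).astype(np.float32)))
```

```text
shift [91.9  1.4 -0.5] turn 0.003 cur yaw 1.3 j6 0.04 tcp [0.6566 0.1174 0.3509] F [-0.4  0.6  0.7] w 0.33 t 21.1
3444 [0.6568 0.1275 0.3091] ((656.9605712890625, 121.68153381347656), (11.978623390197754, 130.96946716308594), 1.1857163906097412)
```

Call:
play_rows:
  plan:
    - [40, 0, 0, 0, 0.35]
    - [75, 0, 0, 0, 0.35]
    - [91, 0, 0, 0, 0.35]
    - [91, 0, 0, 0, 0.35]
    - [91, 0, 0, 0, 1]
    - [91, 0, 0, 0, 1]
    - [91, 0, 0, 0, 1]

```text
time: 21.98
tool_pos: [0.6577, 0.1174, 0.2622]
tool_rot: [0.506, 0.496, 0.504, -0.494]
contact_force: [-1.0, -0.0, 5.0]
gripper_width: 0.114
```

Call:
play_rows:
  plan:
    - [1, -24, 0, 0, 1]
    - [5, -47, 0, 0, 1]
    - [11, -70, 0, 0, 1]
    - [20, -93, 0, 0, 1]
    - [31, -114, 0, 0, 1]
    - [44, -134, 0, 0, 1]
    - [59, -153, 0, 0, 1]
    - [75, -169, 0, 0, 1]

```text
time: 22.98
tool_pos: [0.4893, 0.1138, 0.1869]
tool_rot: [0.507, 0.496, 0.504, -0.493]
contact_force: [1.6, -0.3, 2.3]
gripper_width: 0.11
```

Call:
play_rows:
  plan:
    - [19, -15, 0, 0, 1]
    - [39, -28, 0, 0, 1]
    - [60, -39, 0, 0, 1]
    - [82, -47, 0, 0, 1]
    - [105, -54, 0, 0, 1]
    - [129, -57, 0, 0, 1]
    - [150, -58, 0, 0, 1]
    - [150, -58, 0, 0, 1]

```text
time: 23.98
tool_pos: [0.4279, 0.1125, 0.033]
tool_rot: [0.504, 0.494, 0.506, -0.496]
contact_force: [-2.8, 0.5, -4.1]
gripper_width: 0.112
```

Run:
```python
from h import *
mv(.428,.113,.0265,1.3)
```

```text
shift [ 6.5  0.2 -0.5] turn -0.002 cur yaw 1.2 j6 0.07 tcp [0.4279 0.1125 0.033 ] F [-2.8  0.5 -4.1] w 0.112 t 24.0
```

Call:
play_rows:
  plan:
    - [4, 0, 0, 0, 1]
    - [8, 0, 0, 0, 1]
    - [12, 0, 0, 0, 1]
    - [14, 0, 0, 0, 1]
    - [14, 0, 0, 0, 1]

```text
time: 24.6
tool_pos: [0.4278, 0.1125, 0.0269]
tool_rot: [0.503, 0.491, 0.508, -0.498]
contact_force: [-32.1, -4.8, 42.2]
gripper_width: 0.112
```

Call:
play_rows:
  plan:
    - [-8, 0, 0, 0, 0.35]
    - [-8, 0, 0, 0, 0.35]
    - [-50, 0, 0, 0, 0.35]
    - [-80, 0, 0, 0, 0.6]
    - [-80, 0, 0, 0, 1]
    - [-80, 0, 0, 0, 1]
    - [-80, 0, 0, 0, 1]
    - [-80, 0, 0, 0, 1]

```text
time: 25.6
tool_pos: [0.4292, 0.1125, 0.0996]
tool_rot: [0.505, 0.494, 0.506, -0.495]
contact_force: [-0.3, 0.1, -0.4]
gripper_width: 0.002
```

Run:
```python
from h import *
f=grab('wrist');q=cloud(f).reshape(-1,3)
m=(q[:,2]>.06)&(q[:,2]<.1)&(abs(q[:,1]-.118)<.065)&(abs(q[:,0]-.428)<.004)
print(m.sum(),np.percentile(q[m][:,2],[50,95]))
mv(.428,.113,.049,1.3)
```

```text
1912 [0.0819 0.0831]
shift [50.9 -1.2 -0.5] turn -0.002 cur yaw 1.2 j6 0.07 tcp [0.4293 0.1126 0.0999] F [-0.2  0.2  0.5] w -0.002 t 25.6
```

The bar top reads 0.083, so the guard looks shut. I'll press once on the bar with closed fingers to be sure.

Call:
play_rows:
  plan:
    - [30, -1, 0, 0, 1]
    - [46, -1, 0, 0, 1]
    - [51, -1, 0, 0, 1]
    - [54, -1, 0, 0, 1]
    - [56, -1, 0, 0, 1]
    - [57, -1, 0, 0, 1]
    - [57, -1, 0, 0, 1]

```text
time: 26.52
tool_pos: [0.428, 0.1125, 0.0507]
tool_rot: [0.504, 0.492, 0.507, -0.497]
contact_force: [-28.6, -4.0, 46.1]
gripper_width: -0.0
```

Call:
play_rows:
  plan:
    - [-40, 0, 0, 0, 1]
    - [-90, 0, 0, 0, 1]
    - [-125, -15, -30, 0, 0.3]
    - [-130, -25, -80, 0, 0.1]
    - [-130, -28, -130, 0, 0.1]
    - [-130, -28, -178, 0, 0.1]
    - [-130, -28, -178, 0, 0.1]
    - [-130, -28, -178, 0, 0.1]

```text
time: 27.52
tool_pos: [0.3971, 0.2897, 0.1736]
tool_rot: [0.505, 0.494, 0.505, -0.495]
contact_force: [0.5, -1.2, -0.7]
gripper_width: 0.452
```

Run:
```python
from h import *
f=grab('wrist');q=cloud(f).reshape(-1,3)
m=(q[:,2]>.078)&(q[:,2]<.1)&(np.hypot(q[:,0]-.402,q[:,1]-.298)<.045)
print(m.sum(),q[m].mean(0),cv2.minAreaRect((q[m][:,:2]*1000).astype(np.float32)))
m=(q[:,2]>.05)&(q[:,2]<.068)&(np.hypot(q[:,0]-.402,q[:,1]-.298)<.045)
print('disc',m.sum(),cv2.minEnclosingCircle((q[m][:,:2]*1000).astype(np.float32)))
mv(.402,.298,.2,22)
t=grab('top');w=cloud(t).reshape(-1,3)
m=(w[:,2]>.06)&(w[:,2]<.1)&(abs(w[:,1]-.118)<.07)&(abs(w[:,0]-.428)<.006);print('bar',np.median(w[m],0))
yx=np.argwhere((cloud(f)[:,:,2]>.078)&(cloud(f)[:,:,2]<.1)&(np.hypot(cloud(f)[:,:,0]-.402,cloud(f)[:,:,1]-.298)<.06)).mean(0).astype(int);print(yx)
v,u=yx; crop(f,'k1',max(u-100,0),max(v-90,0),u+100,v+90,4)
```

```text
1344 [0.4038 0.3039 0.0878] ((404.1627502441406, 302.5027160644531), (14.167503356933594, 57.9799919128418), 34.51094055175781)
disc 2423 ((404.174560546875, 302.5024108886719), 29.93657875061035)
shift [-26.4   4.9  -8.6] turn -0.364 cur yaw 1.2 j6 0.46 tcp [0.3972 0.2893 0.1737] F [-0.5 -0.   0.4] w 0.451 t 27.6
bar [0.4269 0.11   0.0805]
[175 334]
```

View pics/k1.png

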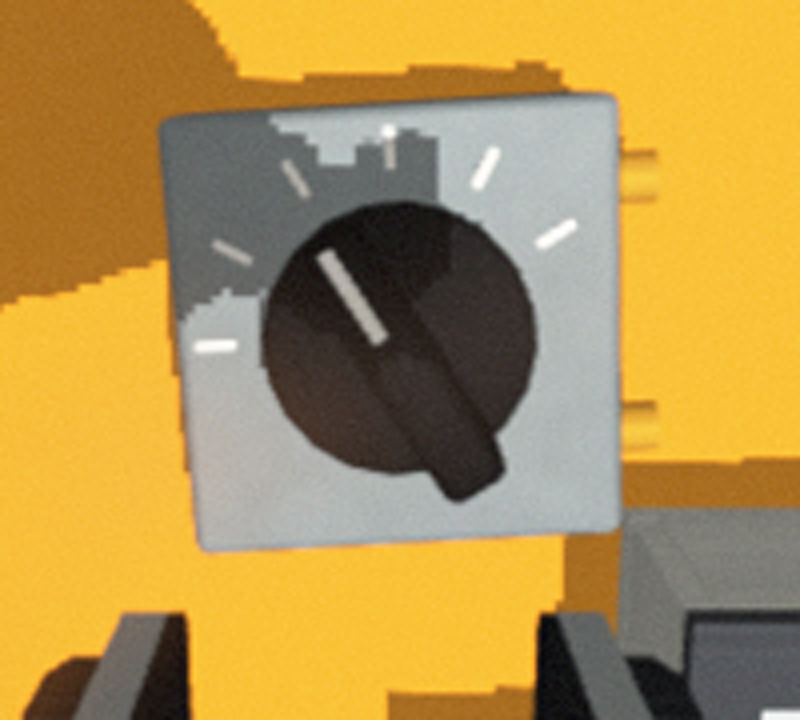

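The white line points to the third of six ticks (position 2), so three clicks leads to the last tick. Bar fit: centre (0.404,0.3025), jaw yaw 34.5°. Gripping it.

Call:
play_rows:
  plan:
    - [0, 7, -13, -0.18, 0.1]
    - [0, 7, -13, -0.36, 0.1]
    - [10, 7, -13, -0.54, 0.1]
    - [50, 7, -13, -0.58, 0.1]
    - [95, 7, -13, -0.58, 0.1]
    - [130, 7, -13, -0.58, 0.1]
    - [142, 7, -13, -0.58, 0.1]
    - [142, 7, -13, -0.58, 0.1]

```text
time: 28.62
tool_pos: [0.404, 0.3025, 0.0318]
tool_rot: [0.625, 0.33, 0.626, -0.33]
contact_force: [0.2, 1.0, 1.2]
gripper_width: 0.447
```

Call:
play_rows:
  plan:
    - [0, 0, 0, 0, 0.6]
    - [0, 0, 0, 0, 1]
    - [0, 0, 0, 0, 1]
    - [0, 0, 0, 0, 1]

```text
time: 29.12
tool_pos: [0.4041, 0.3028, 0.0342]
tool_rot: [0.626, 0.329, 0.625, -0.33]
contact_force: [-5.8, -5.7, 7.3]
gripper_width: 0.148
```

Run:
```python
from h import *
mv(.4042,.3025,.03,34.5)
```

```text
shift [ 4.2 -0.1  0.3] turn -0.001 cur yaw 34.5 j6 -0.1 tcp [0.4041 0.3028 0.0342] F [-5.8 -5.7  7.3] w 0.148 t 29.1
```

Call:
play_rows:
  plan:
    - [-3, 0, 0, 0, 1]
    - [-3, 0, 0, 0.18, 1]
    - [-3, 0, 0, 0.36, 1]
    - [-3, 0, 0, 0.54, 1]
    - [-3, 0, 0, 0.72, 1]
    - [-3, 0, 0, 0.9, 1]
    - [-3, 0, 0, 1.08, 1]
    - [-3, 0, 0, 1.26, 1]

```text
time: 30.12
tool_pos: [0.4057, 0.3027, 0.0344]
tool_rot: [0.31, 0.637, 0.309, -0.634]
contact_force: [8.7, -1.4, -13.0]
gripper_width: 0.153
```

Call:
play_rows:
  plan:
    - [0, 0, 0, 0.16, 1]
    - [0, 0, 0, 0.31, 1]
    - [0, 0, 0, 0.315, 1]
    - [0, 0, 0, 0.315, 1]

```text
time: 30.62
tool_pos: [0.4061, 0.3023, 0.0344]
tool_rot: [0.209, 0.678, 0.207, -0.674]
contact_force: [10.3, -0.5, -14.2]
gripper_width: 0.151
```

Run:
```python
from h import *
mv(.4042,.3025,.03,124.5)
print(manip.state()['ft_torque'])
```

```text
shift [ 4.4 -1.2  1.5] turn -0.005 cur yaw -55.8 j6 1.47 tcp [0.4061 0.3023 0.0344] F [ 10.3  -0.5 -14.2] w 0.151 t 30.6
[-0.2915 -1.56    0.0662]
```

Turned a full 90° (yaw −55.8 ≡ 124.2°). Releasing, rising, and checking the bar.

Call:
play_rows:
  plan:
    - [0, 0, 0, 0, 0.1]
    - [0, 0, 0, 0, 0.1]
    - [0, 0, 0, 0, 0.1]
    - [-50, 0, 0, 0, 0.1]
    - [-110, 0, 0, 0, 0.1]
    - [-150, 0, 0, 0, 1]
    - [-150, 0, 0, 0, 1]
    - [-150, 0, 0, 0, 1]

```text
time: 31.62
tool_pos: [0.4035, 0.303, 0.1843]
tool_rot: [-0.208, -0.676, -0.208, 0.676]
contact_force: [-0.3, -0.5, 0.1]
gripper_width: 0.001
```

Run:
```python
from h import *
f=grab('wrist');W=cloud(f);q=W.reshape(-1,3)
m=(q[:,2]>.078)&(q[:,2]<.1)&(np.hypot(q[:,0]-.404,q[:,1]-.3025)<.045)
r=cv2.minAreaRect((q[m][:,:2]*1000).astype(np.float32));print(m.sum(),r)
# pointer: bright pixels on bar top
b=(W[:,:,2]>.075)&(np.hypot(W[:,:,0]-.404,W[:,:,1]-.3025)<.035)&(f['img'].min(2)>130)
print('white',b.sum(),W[b].mean(0))
# treadle plate
t=grab('top');
for k in(f,t):
    a=cloud(k);im=k['img'].astype(int)
    m=(abs(a[:,:,0]-.59)<.09)&(abs(a[:,:,1]-.335)<.07)&(a[:,:,2]>.008)&(a[:,:,2]<.06)&(im.min(2)>60)
    p=a[m]
    if len(p)>20:
        r=cv2.minAreaRect((p[:,:2]*1000).astype(np.float32));A=np.c_[p[:,:2],np.ones(len(p))];print(len(p),r,np.linalg.lstsq(A,p[:,2],rcond=None)[0])
mv(.55,.318,.15)
```

```text
1171 ((404.8155212402344, 302.2237548828125), (57.163719177246094, 13.384587287902832), 34.098960876464844)
white 107 [0.4186 0.3121 0.0929]
3092 ((559.9959106445312, 327.26922607421875), (54.5506591796875, 88.02696990966797), 18.50663948059082) [-0.1334  0.011   0.1111]
703 ((592.6246337890625, 336.511474609375), (114.6151123046875, 74.80648040771484), 16.35008430480957) [-0.2424 -0.0835  0.2015]
shift [  32.4   70.  -130.5] turn 0.0 cur yaw -55.8 j6 1.47 tcp [0.4029 0.3026 0.1829] F [ 0.2 -0.4 -0.3] w -0.002 t 31.7
```

The selector moved exactly 90° (124.5° → 34°, white end at +x+y). The treadle pad point is ≈ (0.562,0.328). Moving over it.

Call:
play_rows:
  plan:
    - [0, 20, -40, 0, 1]
    - [0, 40, -85, 0, 1]
    - [0, 62, -130, 0, 1]
    - [40, 69, -146, 0, 1]
    - [90, 69, -146, 0, 1]
    - [120, 69, -146, 0, 1]
    - [120, 69, -146, 0, 1]

```text
time: 32.6
tool_pos: [0.5598, 0.3264, 0.0591]
tool_rot: [-0.208, -0.672, -0.207, 0.68]
contact_force: [0.3, 0.5, -0.0]
gripper_width: 0.001
```

Run:
```python
from h import *
mv(.5624,.3276,-.019)
f=grab('wrist');g=grab('scene');crop(g,'s9',290,180,450,310,4.5)
t=grab('top');w=cloud(t).reshape(-1,3)
m=(w[:,2]>.06)&(w[:,2]<.1)&(abs(w[:,1]-.118)<.07)&(abs(w[:,0]-.428)<.006);print('bar',np.median(w[m],0))
```

```text
shift [78.1  0.6 -3.7] turn 0.0 cur yaw -55.8 j6 1.39 tcp [0.5598 0.3264 0.0591] F [ 0.3  0.5 -0. ] w 0.001 t 32.6
bar [0.4271 0.1074 0.0804]
```

View pics/s9.png

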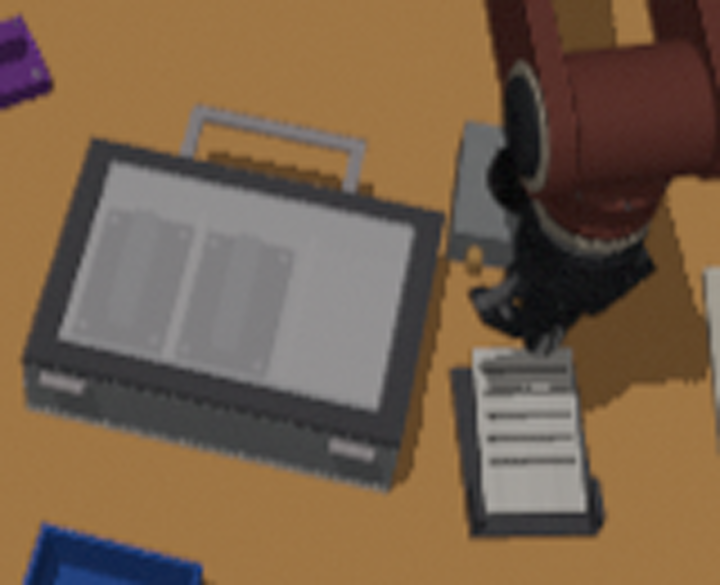

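The guard is shut over both modules, and the closed fingertips are above the aluminium treadle's raised end. Pressing.

Call:
play_rows:
  plan:
    - [30, 0, -3, 0, 1]
    - [50, 0, -3, 0, 1]
    - [60, 0, -3, 0, 1]
    - [68, 0, -3, 0, 1]
    - [74, 0, -3, 0, 1]
    - [79, 0, -3, 0, 1]
    - [81, 0, -3, 0, 1]
    - [81, 0, -3, 0, 1]

```text
time: 33.75
tool_pos: [0.5659, 0.33, -0.0134]
tool_rot: [-0.208, -0.675, -0.208, 0.676]
contact_force: [-7.9, -1.6, 12.5]
gripper_width: 0.003
```

Run:
```python
from h import *
mv(.5624,.3276,-.019)
g=grab('scene');p=cloud(g);im=g['img'].astype(int)
m=(abs(p[:,:,0]-.605)<.045)&(abs(p[:,:,1]-.338)<.05)&(p[:,:,2]>.005)&(p[:,:,2]<.06)&(im.min(2)>100);p=p[m]
print(len(p),np.linalg.lstsq(np.c_[p[:,:2],np.ones(len(p))],p[:,2],rcond=None)[0],np.median(p,0))
```

```text
shift [5.6 0.  4.2] turn 0.0 cur yaw -55.8 j6 1.39 tcp [ 0.5659  0.33   -0.0134] F [-7.9 -1.6 12.5] w 0.003 t 33.8
427 [ 0.0102 -0.0186  0.0168] [0.6148 0.3417 0.0166]
```

The plate is level (fitted slope about 0.02). A few more mm will confirm it's on the stop, then I'll let it up.

Call:
play_rows:
  plan:
    - [2, 0, 0, 0, 1]
    - [4, 0, 0, 0, 1]
    - [4, 0, 0, 0, 1]

```text
time: 34.17
tool_pos: [0.5659, 0.33, -0.0137]
tool_rot: [-0.208, -0.675, -0.208, 0.677]
contact_force: [-16.3, -7.4, 30.0]
gripper_width: 0.003
```

Call:
play_rows:
  plan:
    - [-15, 0, 0, 0, 1]
    - [-35, 0, 0, 0, 1]
    - [-70, 0, 0, 0, 1]
    - [-120, 0, 0, 0, 1]
    - [-170, 0, 0, 0, 1]
    - [-200, -30, 20, 0, 1]
    - [-200, -60, 60, 0, 1]
    - [-200, -60, 60, 0, 1]

```text
time: 35.17
tool_pos: [0.4799, 0.3459, 0.1801]
tool_rot: [-0.209, -0.675, -0.209, 0.676]
contact_force: [0.6, -0.4, -1.5]
gripper_width: 0.002
```

Run:
```python
from h import *
mv(.5624,.3276,.2)
g=grab('scene');p=cloud(g);im=g['img'].astype(int)
m=(abs(p[:,:,0]-.605)<.045)&(abs(p[:,:,1]-.338)<.05)&(p[:,:,2]>.005)&(p[:,:,2]<.06)&(im.min(2)>100);q=p[m]
print(len(q),np.linalg.lstsq(np.c_[q[:,:2],np.ones(len(q))],q[:,2],rcond=None)[0])
W=p.reshape(-1,3)
m=(W[:,2]>.06)&(W[:,2]<.1)&(abs(W[:,1]-.118)<.05)&(abs(W[:,0]-.428)<.006);print('bar',np.median(W[m],0))
cv2.imwrite('pics/fin.png',cv2.cvtColor(cv2.resize(g['img'][110:330,140:500],None,fx=2.2,fy=2.2,interpolation=cv2.INTER_CUBIC),cv2.COLOR_RGB2BGR))
```

```text
shift [-20.   61.7 -57.8] turn 0.0 cur yaw -55.7 j6 1.47 tcp [0.4799 0.3459 0.1801] F [ 0.6 -0.4 -1.5] w 0.002 t 35.2
611 [-0.2426 -0.0772  0.2007]
bar [0.4306 0.1252 0.0797]
```

View pics/fin.png

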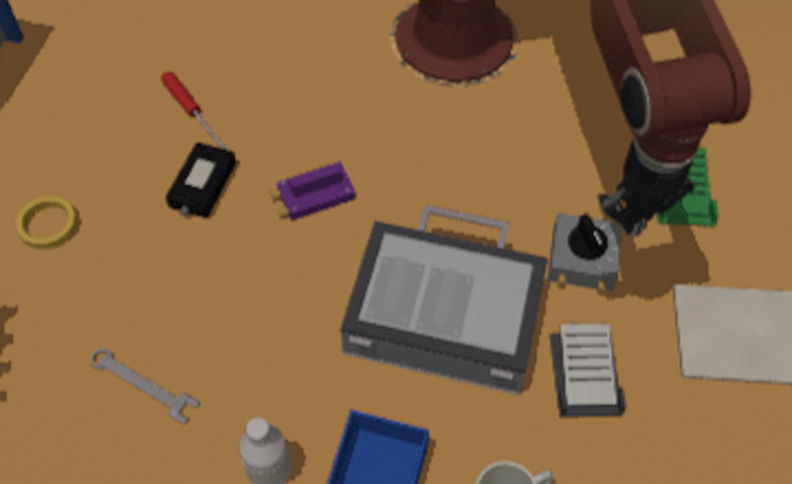

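The guard is shut over both modules, the brick is in place, the selector is turned, the treadle is up again (slope 0.255) and the robot is clear. Handing in.

```bash
python3 -c "
from h import *
manip.job_done(); print(manip.state()['time'])"
```

```text
the job is handed in; nothing more can be done
the job is handed in; nothing more can be done
```

The job is done and handed in at about 35 s of the 208 s allowed. All the final checks agreed, but no verdict is reported.

- **Guard and modules:** I lifted the guard upright and laid the two modules on the bench in bay2 and bay1, brass towards the hinge. I then shut the guard and pressed it onto its stop. The last views show it shut over both modules.
- **Selector:** I turned it 90° clockwise, which is three clicks. The bar measured 124.5° before and 34° after, and the pointer went from the third tick to the last.
- **Treadle:** I pressed it with the guard shut until the plate was level. The force then rose to 30 N without further movement, so it was on its stop. After release its slope was back to about 0.25.
- **Left alone:** the black power brick, the purple box and the green treadle were not touched.

**Mismatch:** the fingertips are about 34 mm short of the reported tool point. Because of this my first grip on the handle closed on nothing, without harm. I corrected for it in every later move.

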